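Pull-check of the grip-strength gauge

ROBOT

A 6-joint arm with a two-finger parallel gripper is mounted at the origin on the work surface; the furniture and walls round the work are solid. World frame = base frame: x ahead of the robot, y to its left, z up, the work surface at z = 0. Lengths are in m, angles in rad, forces in N, time in s.
With the tool pointing down it reaches from about 0.35 to 0.975 m from the base axis. Payload 4.9 kg.
Tool frame: the origin (TCP) lies on the mounting face of the last link; the fingertips stand 173 mm ahead of it and the grasp point (between the pads) lies 155 mm ahead of it (tcp_to_grasp is the distance from the TCP to the grasp point, in m); z points along the fingers, y is the line along which they close (so a half turn about z gives the same grasp; the last joint's range is limited). The gripper opens to 85 mm and grips with 20 to 120 N. Pads are 22 mm wide; open, the fingers measure 114 mm over their backs; the gripper's body (76 mm by 85 mm) begins 54 mm behind the grasp point. The pads swing forward as they close: fully open they stand 13 mm farther back than shut.
Start: joints at [1.113, 0.053, 1.613, -0, 1.476, -0.119], TCP at [0.208, 0.589, 0.405] pointing down, gripper open.
Joint ranges: [-3.01, 3.01], [-1.01, 2.22], [0.06, 2.58], [-1.02, 4.17], [0.09, 2.62], [-3.14, 3.14]. Speed limits (rad/s): [2.57, 2.57, 3.14, 3.14, 3.14, 3.14].

INTERFACE

Orientations are given as a rotation vector (axis times angle).
In Python, from station import get_obs, get_image, calibration, finish_job, tcp_to_grasp gives the robot as it stands. The module is installed in compiled form; this text tells all that it offers.
- The arm moves only by the tool arm_command, never from a script. Its argument "plan" is a list that holds one entry, the list of rows, each a list of 6 numbers: the shift along the tool's x, y, z in cm, then the turn, a rotation vector about the tool's x, y, z in rad. A call has 1 to 12 rows; each row is the pose to reach, as a shift and turn from the pose commanded when the call began, along the tool's axes at that moment; what a row does not reach only later rows make up. A row lasts 1/12 s, in which the tool goes at most 41.7 mm and 7.16 degrees, less where a joint would pass 70% of its speed; a pose out of reach is approached as far as the arm can. A call with a gripper value outside its range is refused whole. "gripper" is the closure, from -1 (fully open) to 1 (shut), set as the call begins (left out, the last holds). The fingers move at their own pace and stop on an object; "force" is the grip in N (left out, the last holds). Time passes only in rows, so rows that repeat a pose let the fingers close. It gives the time, the measured TCP pose, the force, the opening and the grip force at its end, in the units of the state.
- get_obs(): the state, without advancing time (a new reading comes with each control period).
- get_image(name): name is "scene" or "side" or "wrist"; returns (picture, depth): 420x560x3 uint8, blue, green, red; 420x560 float32, m along the optical axis (not along the pixel's ray), 0 where there is no reading.
- calibration(name): a dict with "fx", "fy", "cx", "cy" (pixels), "pose" (4x4, takes a point from camera to world coordinates). Camera axes: x right, y up, looking along -z (the intrinsics and any distortion apply to the point x, -y, -z); pixel columns grow to the right and rows downward; lengths in m; the calibration is good to about 2 mm. The wrist camera is an equidistant fisheye: a pixel r from the principal point sees the ray r / f radians off the axis. A picture is of the moment at which its call begins: read the wrist's pose just before it. calibration takes no time and is no camera call; for the wrist camera it gives the pose at the moment of the call.
- finish_job(): hands the job in; it is judged then, once.
The state is a dict: "t": time; "q": joint angles; "dq": joint speeds; "effort": joint torques, N m; "tool_pos": TCP position; "tool_rot": TCP orientation; "contact_force": force on the tool from outside, world axes, zero at the start; "wrist_torque": the same for the moment, N m; "opening": finger opening in m; "grip_force": force on a finger pad.
Only numpy, scipy, OpenCV 4.12 (cv2) and the standard library are available. Lean on these libraries where they do the work, as an engineer would, in place of code of your own. Each camera call takes 0.05 s, during which the arm holds its last target. There are 200 camera calls.

TASK

Do the pull check on the grip-strength gauge before the session: pick up the pull handle, drop its closed eye over the up-turned hook at the end of the gauge's sprung rod, then pull gently by the handle, straight out of the barrel, until the black pointer disc inside the clear barrel stands under the marker ring, and keep holding it there so that I can take the reading. The job finishes while you are still holding the handle with the spring drawn out; do not touch the rod itself, and leave the marker ring and everything else on the bench where it is.

Things in the scene. Friction and masses are not known exactly. Their poses are not given: they have to be found in the camera images.
- gauge: the gauge, fixed on the bench: grey foot 185 x 96 mm, two uprights, a horizontal barrel 41 mm thick, axis 72 mm up; ribbed metal spring housing behind, clear graduated window in front. Origin on the bench, 10 mm before the window's rear end. Its x runs along the barrel to the rear: the rod is drawn towards -x. Front cap ends 96 mm before the origin, rear 110 mm behind; thumb screws reach 111 mm up
- draw_rod (a joint): how far the sprung rod is drawn out, in m: 0 at rest, 0.072 at the end stop. The spring pulls it back with about 2 N at rest and 1.3 N more for each 10 mm
- hook (a point): middle of the up-turned pin ending the steel rod (rod and pin 8 mm thick), 14 mm above the rod's axis, which is 72 mm above the bench; the pin's top is 28 mm above the axis, 100 mm above the bench. At rest it is 134 mm out from the gauge's origin, 38 mm in front of the front cap
- pointer_disc (a point): centre of the black pointer disc (32 mm across, 9 mm thick along the barrel) on the rod inside the clear barrel, on the barrel's axis; moves with the rod
- marker_ring (a point): centre, on the barrel's axis, of the thin dark steel marker ring (43 mm across, 3 mm wide along the barrel, with a small thumb screw on top) clamped round the clear barrel, 25 to 55 mm along the draw direction from where the disc rests. It does not move by itself
- handle_grip (a point): centre of the pull handle's black grip, 12 mm above its underside. The grip is 60 mm long along its own x, 18 mm wide (23 mm at the end flanges), 24 mm high; own z is up. It lies on the bench; the shank and eye are at its +x end. 90 g
- handle_eye (a point): centre of the handle's closed eye: flat steel ring with a vertical bore of 20 mm, 28 mm outside, 8 mm high, 66 mm from the grip's centre along the handle's +x, at the grip's mid-height. Hung on the hook with its underside on the rod, its centre is 80 mm above the bench
- wire_grid: bystander: square wire grid (90 mm, 6 mm high, with a pointed bail), another attachment of the gauge, lying loose; its place may be swapped with the handle's. Origin at the underside's centre
- marker_pen: bystander: marker pen lying loose, 123 mm long
- gauze: bystander: pack of gauze, 58 x 87 x 28 mm
- desk_timer: bystander: small standing timer, 66 x 62 x 64 mm
- vial: bystander: small upright vial, 22 mm across, 47 mm high
- thermo: bystander: clinical thermometer lying loose, 138 mm long
- cone: bystander: upright nose cone, 43 mm across, 63 mm high
There are look-alikes about, which are no part of the job. There is more than one size of the part that bears handle_grip; the job needs the larger.

How it is judged:
On the way, in this order (a step that is already met when the one before it is completed fails the run):
1. the handle is picked up off the bench while the rod is at rest (height (world z) of handle_grip above 0.05 m and contact force between the fingers and pull_handle above 1 N and value of joint draw_rod below 0.006 m), for 0.1 s.
2. the handle's eye is down over the hook, the rod still in (horizontal distance between handle_eye and hook below 0.012 m and z of handle_eye in the frame of hook between -0.012 and 0.006 m and value of joint draw_rod below 0.015 m), for 0.1 s.
At the end, for the whole second after the job is handed in: The gripper still holds the handle clear of the bench, its eye is on the hook and carries the spring's pull, the rod is at rest with the pointer disc's centre within 4.5 mm of the marker ring's (the ring's middle over the disc's 9 mm edge), and the arm does not touch the rod (distance between pointer_disc and marker_ring below 0.0045 m and value of joint draw_rod above 0.018 m and horizontal distance between handle_eye and hook below 0.012 m and z of handle_eye in the frame of hook between -0.014 and 0.01 m and contact force between pull_handle and draw_rod above 2 N and contact force between the fingers and pull_handle above 2 N and contact force between the arm and draw_rod below 0.5 N and height (world z) of handle_grip above 0.05 m and velocity of joint draw_rod between -0.01 and 0.01 m/s); the arm keeps its last pose, push and grip.
It fails at once if the arm or fingers work the rod directly (contact force between the arm and draw_rod above 3 N).
It fails at once if the gauge is struck or yanked hard (contact force between the arm and gauge above 15 N or contact force between pull_handle and gauge above 25 N).
It fails at once if a bystander on the bench is moved by more than 30 mm (distance of any of wire_grid, marker_pen, gauze, desk_timer, vial, thermo, cone from where it was at the start of the episode above 0.03 m).
It fails at once if the marker ring is shifted along the barrel (distance of marker_ring from where it was at the start of the episode above 0.003 m).
It also fails if it takes over 42 s, if anything falls off the work surface, if the arm or the gripper's body presses on something with over 40 N, if the wrist force passes 120 N, or if a joint passes its speed limit or range.

## Working session

There is one attempt and no reset: what is moved stays moved. The work goes in short steps, Python scripts to look and compute and a tool call to move; the robot and the scene stay as the last step left them, time stands still between calls to the robot, and variables do not carry over. Pictures are saved under pics/ and viewed, at most 10 in all, crops included, and the job is handed in when it is done.

Besides the shell and the picture viewer there is one more tool, called in YAML: its name, and indented under it one key for each argument. arm_command: Moves the arm, as the interface text tells. Its arguments: {"type":"object","properties":{"plan":{"type":"array"},"gripper":{"type":"number"},"force":{"type":"number"}},"required":["plan"]}

```bash
mkdir -p pics
cat > h.py <<'E'
import numpy as np, cv2
from station import *
def ray(name,u,v,c=None):
    c=c or calibration(name); P=np.array(c["pose"])
    x=(u-c["cx"])/c["fx"]; y=(v-c["cy"])/c["fy"]
    if name=="wrist":
        r=np.hypot(x,y); s=np.sin(r)/r if r>1e-9 else 1; d=np.array([x*s,-y*s,-np.cos(r)])
    else: d=np.array([x,-y,-1.])
    return P[:3,3],P[:3,:3]@d
def onz(name,u,v,z,c=None):
    o,d=ray(name,u,v,c); return o+d*(z-o[2])/d[2]
def cloud(name,D):
    c=calibration(name); P=np.array(c["pose"]); v,u=np.mgrid[:420,:560]
    p=np.stack([(u-c["cx"])/c["fx"]*D,-(v-c["cy"])/c["fy"]*D,-D],-1)
    return p@P[:3,:3].T+P[:3,3]
E
python3 - <<'E'
from h import *
for n in ("scene","side"):
    im,D=get_image(n); np.savez(f"pics/{n}0.npz",im=im,D=D); cv2.imwrite(f"pics/{n}0.png",im)
    c=calibration(n); print({k:np.round(v,3).tolist() for k,v in c.items()})
o=get_obs(); print(o["t"],o["tool_pos"],o["tool_rot"],tcp_to_grasp,o["opening"])
E
```

```text
{'fx': 400.721, 'fy': 400.721, 'cx': 284.274, 'cy': 208.27, 'pose': [[0.565, 0.543, -0.621, -0.015], [-0.825, 0.358, -0.438, -0.373], [-0.015, 0.76, 0.65, 0.663], [0.0, 0.0, 0.0, 1.0]]}
{'fx': 476.299, 'fy': 476.299, 'cx': 279.812, 'cy': 209.042, 'pose': [[-0.914, 0.159, -0.374, 0.0], [-0.406, -0.316, 0.857, 1.22], [0.018, 0.935, 0.354, 0.556], [0.0, 0.0, 0.0, 1.0]]}
0.1 [0.20761148 0.58924576 0.40356873] [-5.29544152e-01 -3.09612336e+00  2.83962163e-03] 0.1547 0.08529686826722582
```

View pics/scene0.png

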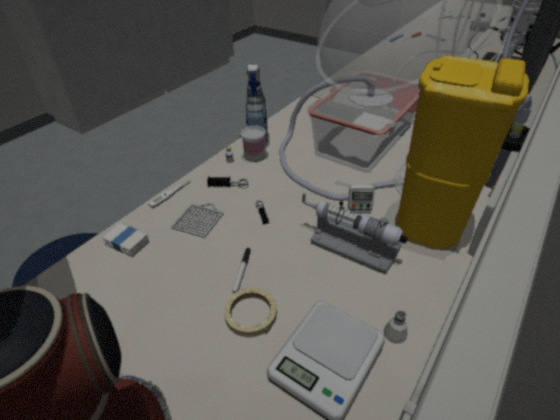

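View pics/side0.png

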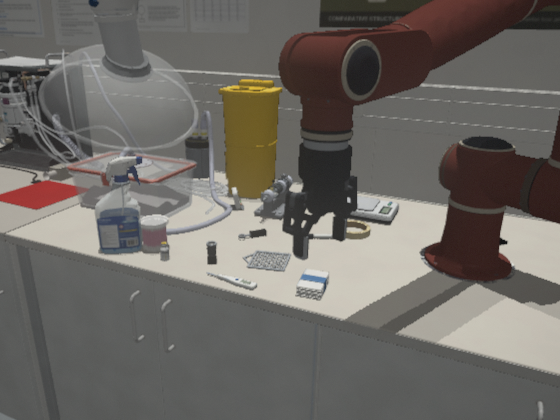

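The scene shows two handle candidates: a black grip at (218,182) with its eye at (243,184), and another at (264,214) with its eye at (259,204). The wire grid is at (198,220), the pen at (243,268), and the gauge's hook at about (305,199). I'll measure both handles and look at a close crop.

Run:
```python
from h import *
z=np.load("pics/scene0.npz"); im,D=z["im"],z["D"]; W=cloud("scene",D)
cv2.imwrite("pics/crop1.png",cv2.resize(im[150:275,195:415],None,fx=3.6,fy=3.6,interpolation=cv2.INTER_CUBIC))
g=im.max(2)
for (u0,v0,u1,v1) in [(200,172,240,192),(252,200,275,228)]:
    m=np.zeros(g.shape,np.uint8); m[v0:v1,u0:u1]=(g[v0:v1,u0:u1]<65)
    n,l,s,c=cv2.connectedComponentsWithStats(m); k=1+s[1:,4].argmax(); vv,uu=np.nonzero(l==k)
    P=np.array([onz("scene",u,v,.012) for u,v in zip(uu,vv)])[:,:2]
    print(s[k],cv2.minAreaRect(P.astype(np.float32)*1000))
    w=W[l==k]; w=w[D[l==k]>0]; print("depth z",np.percentile(w[:,2],[5,50,95]),w.mean(0))
for u,v in [(243,184),(259,204)]: print("eye",onz("scene",u,v,.012))
# gauge cloud
m=np.zeros(g.shape,bool); m[190:275,300:412]=1
w=W[m&(D>0)]
for lo,hi in [(.055,.095),(.095,.12)]:
    q=w[(w[:,2]>lo)&(w[:,2]<hi)]; print(lo,len(q),q.min(0),q.max(0))
for u,v in [(305,199),(305,196),(311,203)]: print(u,v,W[v,u])
```

```text
[207 177  24  10 196] ((600.8917236328125, 277.128173828125), (40.86687088012695, 65.17239379882812), 33.303321838378906)
depth z [0.00359321 0.01648925 0.02369733] [0.59596769 0.27273507 0.01539774]
[259 207   9  17  93] ((556.9631958007812, 94.3866195678711), (61.22941970825195, 14.05654239654541), 49.343360900878906)
depth z [0.00405917 0.01573192 0.01810761] [0.55466449 0.09241017 0.0141215 ]
eye [0.62812361 0.21460309 0.012     ]
eye [0.5849004  0.12771356 0.012     ]
0.055 1893 [ 0.57523787 -0.24323959  0.05500724] [0.74242112 0.00419206 0.09499386]
0.095 201 [ 0.5878057  -0.21964488  0.09501497] [0.70787191 0.00135602 0.11987241]
305 199 [ 0.59335646 -0.00299067  0.0813399 ]
305 196 [ 0.59287442 -0.00309293  0.09052855]
311 203 [ 0.59679936 -0.01723715  0.0735492 ]
```

View pics/crop1.png

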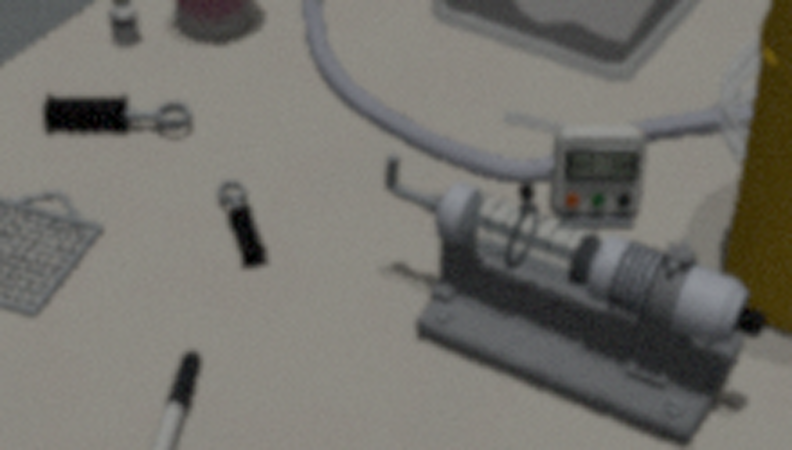

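The crop shows the larger handle at crop (87,115) with its eye at (174,121), which is scene (219,182) and (243,184). Its top is about 24 mm up and the eye is 66 mm from the grip, so it matches. The short one at crop (247,240) is the look-alike. The hook is at crop (392,170), the ring at (521,233) and the disc at (583,258). Next I'll fit the gauge's axis and work out the approach.

```bash
cat >> h.py <<'E'
from scipy.spatial.transform import Rotation as R
def delta(grasp_xyz,yaw_y,o=None):
    "row for grasp point at xyz, tool straight down, tool y at yaw_y (deg)"
    o=o or get_obs(); R0=R.from_rotvec(o["tool_rot"])
    a=np.radians(yaw_y); y=np.array([np.cos(a),np.sin(a),0]); z=np.array([0,0,-1.])
    R1=R.from_matrix(np.stack([np.cross(y,z),y,z],1))
    p=np.array(grasp_xyz)-z*tcp_to_grasp
    return np.round(R0.inv().apply(p-o["tool_pos"])*100,2), np.round((R0.inv()*R1).as_rotvec(),3)
E
python3 - <<'E'
from h import *
z=np.load("pics/scene0.npz"); im,D=z["im"],z["D"]; W=cloud("scene",D)
m=np.zeros(D.shape,bool); m[190:275,300:412]=1; m&=D>0
w=W[m&(W[...,2]>.084)&(W[...,2]<.095)]
l=cv2.fitLine(w[:,:2].astype(np.float32),cv2.DIST_HUBER,0,.002,.01).ravel()
print("axis",l,"yaw",np.degrees(np.arctan2(l[1],l[0])),len(w))
print("grid bail/corner",W[205,210],W[213,223],W[208,182])
# foot corners from crop px
c=[(418,330),(690,440),(735,350)]
P=[onz("scene",195+u/3.6,150+v/3.6,.0) for u,v in c];print(P,[np.degrees(np.arctan2(*(P[1]-P[0])[[1,0]]))])
for u,v in [(392,160),(392,172)]: print("hook top",onz("scene",195+u/3.6,150+v/3.6,.1))
a=np.r_[l[:2],0]; p0=np.r_[l[2:],.072]; n=np.cross(a,[0,0,1])
for k,u,v in [("ring",521,233),("disc",583,258)]:
    o,d=ray("scene",195+u/3.6,150+v/3.6); q=o+d*((p0-o)@n)/(d@n); print(k,q,(q-p0)@a)
print(delta([.597,.273,.17],29), get_obs()["q"])
E
```

```text
axis [ 0.01908742 -0.99981785  0.59610337 -0.15838796] yaw -88.9063 798
grid bail/corner [ 0.52470088  0.24214105 -0.00205361] [0.51630879 0.18984047 0.00183476] [ 0.47560894  0.29381155 -0.00156896]
[array([ 0.55409859, -0.04617843,  0.        ]), array([ 0.56524925, -0.22813716,  0.        ]), array([ 0.64951144, -0.22185864,  0.        ])] [np.float64(-86.49322795452993)]
hook top [ 0.58616291 -0.00416093  0.1       ]
hook top [ 0.57611471 -0.01051457  0.1       ]
ring [ 0.59484604 -0.09252754  0.07581824] -0.06587241837651875
disc [ 0.59564099 -0.13416808  0.07550638] -0.02422429258906813
(array([-47.24, -16.87,   7.91]), array([-0.002,  0.   ,  0.726])) [ 1.11299951e+00  5.32945471e-02  1.61418118e+00 -2.61447943e-05
  1.47599515e+00 -1.19003311e-01]
```

arm_command:
  plan:
    - [[-12, -4.2, 2, 0, 0, 0.18], [-16, -5.7, 2.7, 0, 0, 0.25], [-20, -7.1, 3.3, 0, 0, 0.31], [-24, -8.6, 4, 0, 0, 0.37], [-28, -10, 4.7, 0, 0, 0.43], [-32, -11.4, 5.4, 0, 0, 0.49], [-36, -12.9, 6, 0, 0, 0.55], [-40, -14.3, 6.7, 0, 0, 0.61], [-43, -15.4, 7.2, 0, 0, 0.66], [-45.5, -16.3, 7.6, 0, 0, 0.7], [-47.2, -16.9, 7.9, 0, 0, 0.726], [-47.2, -16.9, 7.9, 0, 0, 0.726]]
  gripper: 0
  force: 60

```text
t: 1.1
tool_pos: [0.5921, 0.2762, 0.326]
tool_rot: [-1.596, -2.705, 0.001]
contact_force: [0.1, 0.3, 0.3]
opening: 0.0431
grip_force: 0.0
```

Run:
```python
from h import *
im,D=get_image("wrist"); c=calibration("wrist"); o=get_obs(); np.savez("pics/w1.npz",im=im,D=D); cv2.imwrite("pics/w1.png",im)
print(o["t"],o["tool_pos"],o["opening"],{k:np.round(v,3).tolist() for k,v in c.items()}); print(delta([.597,.273,.17],29))
```

```text
1.15 [0.59624933 0.27146337 0.32443821] 0.042408704899125155 {'fx': 325.192, 'fy': 325.192, 'cx': 272.828, 'cy': 214.57, 'pose': [[0.878, -0.462, -0.126, 0.565], [0.479, 0.846, 0.234, 0.329], [-0.001, -0.266, 0.964, 0.294], [0.0, 0.0, 0.0, 1.0]]}
(array([ 0.1 ,  0.14, -0.03]), array([-0.001,  0.005, -0.006]))
```

View pics/w1.png

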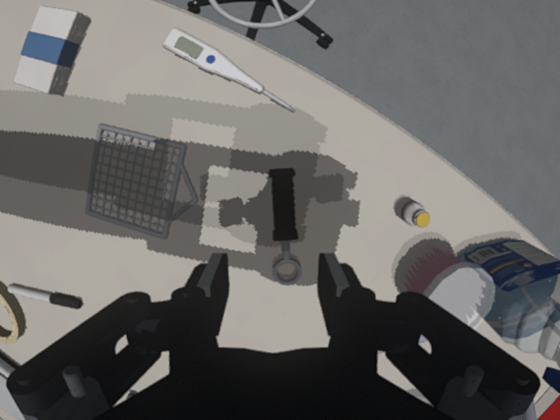

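The wrist view shows the handle's grip from (283,170) to (285,242) and its eye at (287,267), roughly in line between the fingers. The nearest part of the grid is its bail tip at (196,201). I'll refine the handle's pose from this picture.

Run:
```python
from h import *
z=np.load("pics/w1.npz"); im=z["im"]; g=im.max(2)
m=np.zeros(g.shape,np.uint8); m[160:250,262:306]=g[160:250,262:306]<38
n,l,s,c=cv2.connectedComponentsWithStats(m); k=1+s[1:,4].argmax(); vv,uu=np.nonzero(l==k); print(s[k])
C=calibration("wrist")
P=np.array([onz("wrist",u,v,.020,C) for u,v in zip(uu,vv)])[:,:2]
r=cv2.minAreaRect(P.astype(np.float32)*1000); print(r)
e=onz("wrist",287,267,.014,C)[:2]; print("eye",e)
gc=np.array(r[0])/1000; d=e-gc; yaw=np.degrees(np.arctan2(d[1],d[0])); print("d",np.hypot(*d),"yaw",yaw)
print(delta([*gc,.023],yaw+90))
```

```text
[ 269  169   29   72 1517]
((604.9004516601562, 274.4702453613281), (21.504863739013672, 63.70103454589844), 32.017669677734375)
eye [0.6379781  0.22264571]
d 0.06148099800650301 yaw -57.451440772120485
(array([-0.08,  0.91, 14.67]), array([-0.001,  0.005, -0.068]))
```

The arm was still settling when that picture was taken, so I'll measure again now that it is at rest.

Run:
```python
from h import *
get_image("wrist"); C=calibration("wrist"); im,D=get_image("wrist"); C2=calibration("wrist"); print(np.abs(np.array(C["pose"])-C2["pose"]).max())
cv2.imwrite("pics/w2.png",im[150:300,200:370]); g=im.max(2)
m=np.zeros(g.shape,np.uint8); m[150:260,255:315]=g[150:260,255:315]<38
n,l,s,c=cv2.connectedComponentsWithStats(m); k=1+s[1:,4].argmax(); vv,uu=np.nonzero(l==k); print(s[k])
P=np.array([onz("wrist",u,v,.020,C) for u,v in zip(uu,vv)])[:,:2]
r=cv2.minAreaRect(P.astype(np.float32)*1000); print(r)
# eye: ring points below grip
v0=s[k][1]+s[k][3]; uc=int(c[k][0]); sub=g[v0+6:v0+48,uc-22:uc+26]
med=np.median(sub); mm=(sub<med-35).astype(np.uint8)
cs,_=cv2.findContours(mm,cv2.RETR_EXTERNAL,cv2.CHAIN_APPROX_NONE); b=max(cs,key=cv2.contourArea)
print("med",med,[ (cv2.boundingRect(x),cv2.contourArea(x)) for x in cs][:5], "off",uc-22,v0+6)
cv2.imwrite("pics/w2e.png",cv2.resize(im[v0-80:v0+60,uc-60:uc+60],None,fx=4,fy=4))
print("crop off",uc-60,v0-80); print(get_obs()["tool_pos"])
```

```text
0.0018358672572713064
[ 269  165   29   72 1540]
((600.2050170898438, 280.17413330078125), (21.468421936035156, 63.724369049072266), 32.05571365356445)
med 100.0 [((18, 26, 19, 10), 14.5), ((13, 12, 9, 9), 9.0), ((30, 11, 9, 7), 8.0), ((21, 0, 8, 9), 43.5)] off 261 243
crop off 223 157
[0.59248962 0.27552541 0.32519704]
```

View pics/w2e.png

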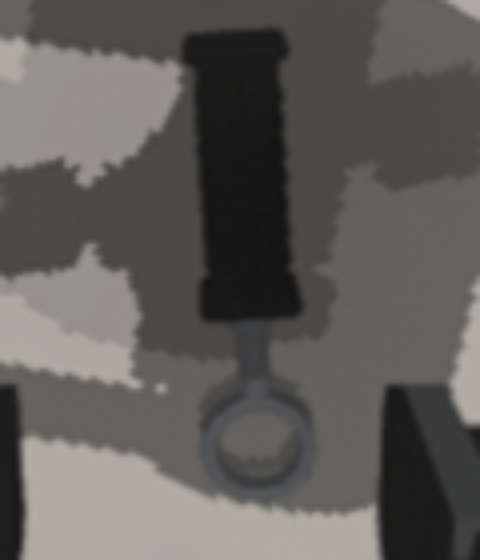

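Crop: the grip is centred at about (246,175) and the eye's centre is at (259,444), which is wrist (287.8,268). I'll hold for half a second so it settles, correct the yaw, and read again.

arm_command:
  plan:
    - [[0, 0, 0, 0, 0, -0.04], [0, 0, 0, 0, 0, -0.04], [0, 0, 0, 0, 0, -0.04], [0, 0, 0, 0, 0, -0.04], [0, 0, 0, 0, 0, -0.04], [0, 0, 0, 0, 0, -0.04]]

```text
t: 1.75
tool_pos: [0.5905, 0.2784, 0.327]
tool_rot: [1.539, 2.738, 0.0]
contact_force: [0.9, 0.3, 0.6]
opening: 0.043
grip_force: 0.0
```

```bash
cat > meas.py <<'E'
from h import *
C=calibration("wrist"); o=get_obs(); im,D=get_image("wrist"); C2=calibration("wrist"); print("drift",np.abs(np.array(C["pose"])-C2["pose"]).max(),o["tool_pos"],o["tool_rot"])
g=im.max(2)
m=np.zeros(g.shape,np.uint8); m[150:260,245:325]=g[150:260,245:325]<38
n,l,s,c=cv2.connectedComponentsWithStats(m); k=1+s[1:,4].argmax(); vv,uu=np.nonzero(l==k)
P=np.array([onz("wrist",u,v,.020,C) for u,v in zip(uu,vv)])[:,:2]
r=cv2.minAreaRect(P.astype(np.float32)*1000); print(s[k],r)
v0=s[k][1]+s[k][3]; uc=int(c[k][0]+3)
# eye: circle of the ring's outer edge
sub=cv2.resize(g[v0+8:v0+55,uc-25:uc+30],None,fx=4,fy=4,interpolation=cv2.INTER_CUBIC)
h=cv2.HoughCircles(cv2.medianBlur(sub,5),cv2.HOUGH_GRADIENT,1,200,param1=60,param2=15,minRadius=36,maxRadius=66)
print(h); u,v=h[0,0,:2]/4+[uc-25,v0+8]; e=onz("wrist",u,v,.015,C)[:2]
gc=np.array(r[0])/1000; d=e-gc; yaw=np.degrees(np.arctan2(d[1],d[0]))
print("eye px",u,v,"eye",e,"grip",gc,"d",np.hypot(*d),"yaw",yaw)
print(delta([*gc,.023],yaw+90,o))
E
python3 meas.py
```

```text
drift 0.0001090334783476199 [0.59052079 0.27841526 0.32702612] [1.53939546e+00 2.73846567e+00 2.32056134e-04]
[ 271  172   25   71 1507] ((600.1827392578125, 280.5415954589844), (20.78748321533203, 63.61193084716797), 32.090145111083984)
NoneTraceback (most recent call last):
  File "meas.py", line 12, in <module>
    print(h); u,v=h[0,0,:2]/4+[uc-25,v0+8]; e=onz("wrist",u,v,.015,C)[:2]
                  ~^^^^^^^^
TypeError: 'NoneType' object is not subscriptable
```

Run:
```python
from h import *
print(delta([.600,.2803,.023],32.1))
for z in (.012,.024): print(onz("scene",219.2,182,z))
print(onz("wrist",287.8,271,.015))
```

```text
(array([-0.32,  0.9 , 14.93]), array([ 0.   ,  0.   , -0.014]))
[0.59955971 0.27447541 0.012     ]
[0.58822857 0.26253621 0.024     ]
[0.63728629 0.22916277 0.015     ]
```

arm_command:
  plan:
    - [[-0.6, 0.9, 2.5, 0, 0, -0.014], [-0.6, 0.9, 5, 0, 0, -0.014], [-0.6, 0.9, 7.5, 0, 0, -0.014], [-0.6, 0.9, 9.5, 0, 0, -0.014], [-0.6, 0.9, 11.5, 0, 0, -0.014], [-0.6, 0.9, 13, 0, 0, -0.014], [-0.6, 0.9, 14.2, 0, 0, -0.014], [-0.6, 0.9, 14.8, 0, 0, -0.014], [-0.6, 0.9, 14.8, 0, 0, -0.014], [-0.6, 0.9, 14.8, 0, 0, -0.014]]

```text
t: 2.63
tool_pos: [0.6021, 0.2776, 0.1794]
tool_rot: [1.521, 2.748, 0.001]
contact_force: [-0.3, -0.7, 0.6]
opening: 0.0428
grip_force: 0.0
```

Run:
```python
from h import *
im,D=get_image("wrist"); cv2.imwrite("pics/w3.png",im[100:420]); print(get_obs()["contact_force"])
```

```text
[-0.63206494 -0.18593093 -0.26671379]
```

View pics/w3.png

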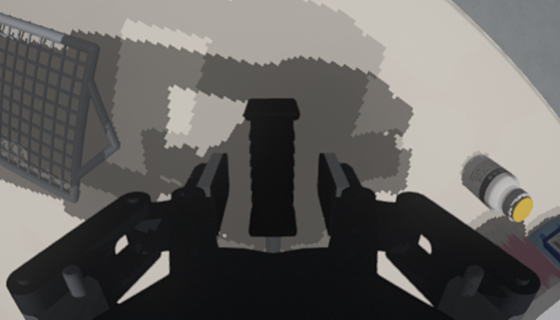

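The grip runs from (272,100) to (273,237) and is centred between the pads at x≈222 and x≈325, so the alignment is good. I'll close on it and then lift.

arm_command:
  plan:
    - [[0, 0, 0, 0, 0, 0], [0, 0, 0, 0, 0, 0], [0, 0, 0, 0, 0, 0], [0, 0, 0, 0, 0, 0], [0, 0, 0, 0, 0, 0], [0, 0, 0, 0, 0, 0]]
  gripper: 1
  force: 70

```text
t: 3.18
tool_pos: [0.6025, 0.2777, 0.1806]
tool_rot: [1.52, 2.747, 0.003]
contact_force: [-0.2, 0.0, 5.1]
opening: 0.0163
grip_force: 71.0
```

arm_command:
  plan:
    - [[0, 0, -1, 0, 0, 0], [0, 0, -3, 0, 0, 0], [0, 0, -5, 0, 0, 0], [0, 0, -7.5, 0, 0, 0], [0, 0, -10, 0, 0, 0], [0, 0, -12.5, 0, 0, 0], [0, 0, -14.5, 0, 0, 0], [0, 0, -16, 0, 0, 0], [0, 0, -17, 0, 0, 0], [0, 0, -17, 0, 0, 0], [0, 0, -17, 0, 0, 0], [0, 0, -17, 0, 0, 0]]

```text
t: 4.18
tool_pos: [0.6013, 0.2773, 0.3468]
tool_rot: [-1.52, -2.747, 0.004]
contact_force: [0.2, 0.2, -1.8]
opening: 0.0164
grip_force: 70.2
```

Run:
```python
from h import *
im,D=get_image("scene"); np.savez("pics/s2.npz",im=im,D=D); i2,D2=get_image("side"); np.savez("pics/d2.npz",im=i2,D=D2)
a=cv2.resize(im[100:250,170:345],None,fx=3,fy=3); b=cv2.resize(i2[120:270,180:330][:, :],None,fx=1.8,fy=1.8)
out=np.zeros((600,800,3),np.uint8); out[:450,:525]=a; out[:270,530:800]=b; cv2.imwrite("pics/s2.png",out)
o=get_obs(); print(o["tool_pos"],o["opening"],o["grip_force"])
```

```text
[0.60129761 0.27726085 0.34658924] 0.01657379118666466 70.18717288970947
```

View pics/s2.png

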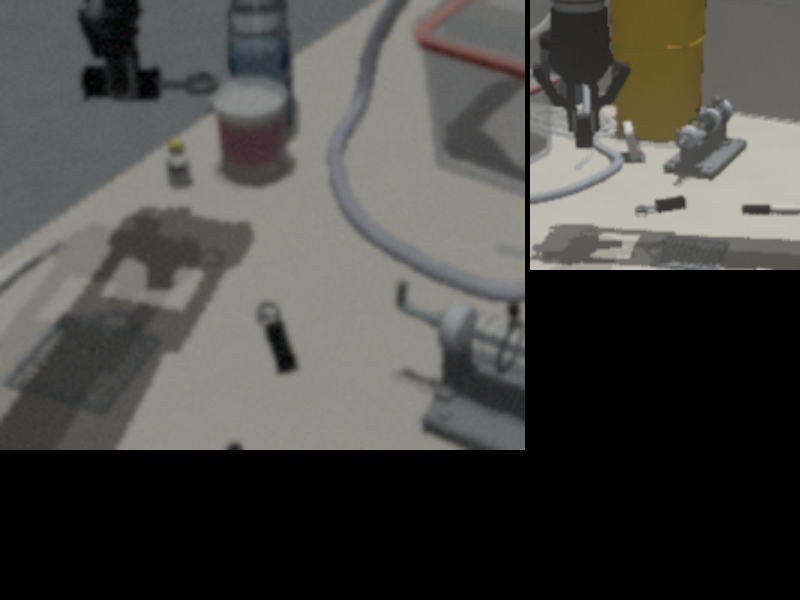

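The handle is held level. In the scene crop the eye is at (201,82) and the hook pin at (402,296), which is scene (237,127.3) and (304,198.7). I'll work out eye and hook positions from the scene camera and the move between them.

Run:
```python
from h import *
z=np.load("pics/s2.npz"); im,D=z["im"],z["D"]; W=cloud("scene",D); o=get_obs()
e=onz("scene",237,127.3,o["tool_pos"][2]-.168); print("eye",e,"rel TCP",e-o["tool_pos"])
d=W[120:135,226:246]; k=(D[120:135,226:246]>0)&(D[120:135,226:246]<.95); print("eye depth pts",k.sum(),d[k].mean(0) if k.any() else 0)
g=im[188:212,296:314].max(2).astype(int); print(g)
for v,zz in [(195,.1),(198.7,.086),(202.5,.072)]: print(onz("scene",304,v,zz))
print(R.from_rotvec(o["tool_rot"]).as_matrix().round(3))
```

```text
eye [0.63453398 0.22103531 0.17858924] rel TCP [ 0.03323636 -0.05622554 -0.168     ]
eye depth pts 0 0
[[146 142 145 144 145 144 141 136 128 114  99  92  96  99 107 116 119 122]
 [145 145 144 144 142 148 144 145 142 136 127 107  90  88  94 102 110 115]
 [148 147 144 143 146 144 142 144 146 144 140 130 110 100  89  93  95 103]
 [145 144 147 145 144 146 144 140 144 143 144 142 138 131 113  99  90  88]
 [146 144 144 144 144 145 139 137 135 139 142 144 144 141 136 130 113 100]
 [147 143 144 146 142 141 130 122 120 126 136 143 144 146 143 142 139 127]
 [144 145 143 144 144 136 120  98  97 105 129 141 144 145 143 143 144 140]
 [145 145 144 146 143 134 110  78  71  98 128 142 146 143 145 144 144 145]
 [145 145 144 144 143 131 102  70  65  98 132 142 144 142 144 143 144 145]
 [144 145 145 143 141 129 100  62  65 104 135 144 145 146 144 146 144 145]
 [144 145 144 144 144 131  92  64  70 104 137 145 145 145 145 143 146 146]
 [145 143 144 145 142 130  90  59  70 108 136 144 145 144 145 145 144 146]
 [147 143 144 146 144 128  88  63  72 106 130 140 142 146 144 144 143 145]
 [148 143 144 147 145 
[... 290 characters left out ...]
5 146 146 146 148 145 144 135 123 114 105 100  97 100 105 109]
 [146 148 147 143 145 146 148 145 146 144 142 139 133 124 109  98  91  96]
 [148 147 146 147 145 145 149 149 145 145 147 146 143 143 135 123 108  86]
 [149 145 147 147 146 148 146 146 147 147 147 148 145 144 144 140 134 109]
 [145 147 146 146 147 147 144 145 145 146 146 146 146 145 145 147 145 134]
 [147 144 148 147 148 146 146 147 145 147 143 148 145 146 147 148 146 146]
 [147 147 145 147 146 146 147 145 147 144 147 146 145 147 143 147 147 147]]
[ 0.58461114 -0.00543694  0.1       ]
[ 0.5881437  -0.00348427  0.086     ]
[ 0.59107479 -0.00191175  0.072     ]
[[-0.531  0.847 -0.003]
 [ 0.847  0.531 -0.001]
 [ 0.001 -0.003 -1.   ]]
```

arm_command:
  plan:
    - [[-1.5, -1.1, 0.3, 0, 0, 0.05], [-3.5, -2.5, 0.9, 0, 0, 0.11], [-6, -4.3, 1.5, 0, 0, 0.18], [-8.5, -6.1, 2.1, 0, 0, 0.26], [-11, -7.9, 2.8, 0, 0, 0.33], [-13, -9.3, 3.3, 0, 0, 0.39], [-15, -10.7, 3.8, 0, 0, 0.45], [-16.4, -11.8, 4.2, 0, 0, 0.49], [-17.3, -12.4, 4.4, 0, 0, 0.525], [-17.3, -12.4, 4.4, 0, 0, 0.525], [-17.3, -12.4, 4.4, 0, 0, 0.525], [-17.3, -12.4, 4.4, 0, 0, 0.525]]

```text
t: 5.28
tool_pos: [0.5887, 0.0658, 0.3049]
tool_rot: [-2.181, -2.261, -0.001]
contact_force: [-0.4, -0.8, -0.5]
opening: 0.0162
grip_force: 70.2
```

Run:
```python
from h import *
im,D=get_image("scene"); np.savez("pics/s3.npz",im=im,D=D); i2,D2=get_image("side"); np.savez("pics/d3.npz",im=i2,D=D2)
o=get_obs(); print(o["tool_pos"],R.from_rotvec(o["tool_rot"]).as_matrix().round(3).tolist())
c=calibration("side"); P=np.linalg.inv(c["pose"]); p=P[:3,:3]@[.59,-.001,.1]+P[:3,3]; u,v=c["cx"]+c["fx"]*p[0]/-p[2],c["cy"]-c["fy"]*p[1]/-p[2]; print("side hook px",u,v)
u,v=int(u),int(v)
a=cv2.resize(im[150:230,265:365],None,fx=4,fy=4,interpolation=cv2.INTER_CUBIC); b=cv2.resize(i2[v-40:v+40,u-50:u+50],None,fx=4,fy=4,interpolation=cv2.INTER_CUBIC); cv2.imwrite("pics/s3.png",np.hstack([a,b])); print("side crop off",u-50,v-40)
```

```text
[0.58875445 0.06601417 0.30518089] [[-0.037, 0.999, 0.001], [0.999, 0.037, 0.0], [0.0, 0.001, -1.0]]
side hook px 262.66865065513826 191.00371970658858
side crop off 212 151
```

View pics/s3.png

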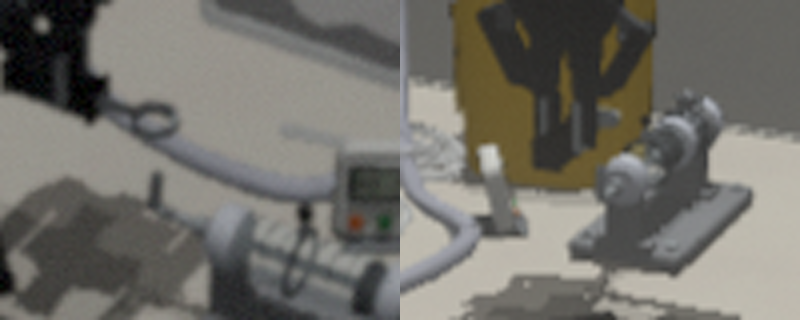

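Scene half: the eye is at (157,119), which is px (304.3,179.8), and the pin's top is at (155,173), px (303.7,193.3). Side half: the pin shows at about (610,183), px (264.5,196.7), and the eye is hidden by the gripper. I'll compute the offset from eye to hook.

Run:
```python
from h import *
o=get_obs(); t=o["tool_pos"]
e=onz("scene",304.25,179.75,t[2]-.168); print("eye",e,"rel",e-t)
h=[onz("scene",303.6,v,z) for v,z in [(193.8,.1),(198.,.086),(202.2,.072)]]; print("hook",h)
i=np.load("pics/d3.npz")["im"]; print(i[188:206,256:274].max(2))
for v,z in [(193,.1),(196.7,.086)]: print("side ray",onz("side",264,v,z))
z=np.load("pics/s3.npz"); im=z["im"]; print(im[170:190,296:314].max(2))
```

```text
eye [ 0.59062544 -0.00154158  0.13718089] rel [ 0.00187098 -0.06755575 -0.168     ]
hook [array([ 0.58777155, -0.00237447,  0.1       ]), array([ 0.58977637, -0.00137464,  0.086     ]), array([ 5.91482149e-01, -5.64135165e-04,  7.20000000e-02])]
[[ 79  82  90  85  88 101 104 103 104 104 104  92  64  83 110 125 122  94]
 [ 71  92 102 106 107 105 104 104 104 108 119 135 134 137 129 119 107  95]
 [ 88 100 106 105 105 104 104 104 117 137 151 180 188 186 168 146 118 105]
 [105 105 106 106 107 103 103 107 133 158 170 173 182 187 190 177 140 114]
 [107 106 107 107 102  98  95 110 138 150 152 158 157 164 172 175 160 135]
 [106 106 107 104  97  90  88 107 126 129 128 135 139 152 154 158 157 148]
 [105 106 106 105  96  84  83  96  99  99 100 100 106 128 140 143 143 138]
 [105 105 106 104  96  85  83  89 104 118 120 106  99 103 122 128 128 123]
 [105 104 104 105  95  84  81  93 104 121 128 111 101  99 110 116 117 110]
 [101 101 101  98  91  83  82 101 120 119 106 104 102 100 103 105 107 101]
 [ 94 122 132 132 106  87  82 116 139 123  93  90  99 100 100 100 100 101]
 [130 154 162 163 127  94  82
[... 1385 characters left out ...]
108 111 133 146 149 149]
 [ 99  91  74  84 103 112 124 127 126 118 117 107  96 105 136 149 150 149]
 [105  87  69  63  79  91 103 110 107  96  82  81  87 111 141 150 151 151]
 [131 111  85  71  69  71  75  77  77  75  75  80 104 126 139 146 150 149]
 [145 136 116 100  82  75  69  75  82  90  97 107 127 133 134 141 144 150]
 [149 145 142 130 109  86  86  88  99 110 117 126 132 132 135 139 135 141]
 [150 152 151 144 131 114 103  92  96 102 109 116 125 130 133 135 136 135]
 [151 148 148 147 144 140 133 115 105  98  97 104 112 122 124 127 136 135]
 [150 151 151 149 150 149 144 141 131 117 105  94  99 106 111 117 124 128]
 [151 149 147 151 147 150 149 147 146 142 132 109  89  93  98 106 109 118]]
```

arm_command:
  plan:
    - [[-0.15, 0.12, 0.5, 0, 0, 0], [-0.15, 0.12, 1.2, 0, 0, 0], [-0.15, 0.12, 2, 0, 0, 0], [-0.15, 0.12, 2.5, 0, 0, 0], [-0.15, 0.12, 2.8, 0, 0, 0], [-0.15, 0.12, 2.8, 0, 0, 0], [-0.15, 0.12, 2.8, 0, 0, 0], [-0.15, 0.12, 2.8, 0, 0, 0]]

```text
t: 6.05
tool_pos: [0.59, 0.0635, 0.2772]
tool_rot: [2.182, 2.26, 0.001]
contact_force: [0.7, -0.5, -1.6]
opening: 0.0165
grip_force: 70.2
```

Run:
```python
from h import *
o=get_obs(); im,D=get_image("scene"); np.savez("pics/s4.npz",im=im,D=D); print(o["tool_pos"],o["contact_force"])
print(im[180:206,292:316].max(2))
c=calibration("scene"); P=np.linalg.inv(c["pose"])
def pj(X): p=P[:3,:3]@X+P[:3,3]; return (c["cx"]+c["fx"]*p[0]/-p[2],c["cy"]-c["fy"]*p[1]/-p[2])
ez=o["tool_pos"][2]-.168; print("eye expect",pj([.590,-.001,ez]),"hook",pj([.590,-.001,.1]), ez)
```

```text
[0.5899808  0.06352991 0.2771614 ] [ 0.67905963 -0.51312989 -1.60199519]
[[ 19  61  92 107 118 128 131 137 137 136 135 136 144 146 149 153 153 155
  152 152 152 154 153 154]
 [ 26  68  96  98 103 113 121 130 136 139 135 135 134 138 143 148 152 153
  153 154 153 153 152 154]
 [ 40  92 125 118 106  98 100 113 121 128 136 136 138 135 133 132 140 147
  155 152 153 156 154 153]
 [ 57  90 130 140 132 112  94  98 104 114 123 130 134 135 134 137 135 135
  145 150 153 153 155 152]
 [ 55  81 109 129 133 128 113 103  92  96 105 115 126 131 130 135 134 135
  137 145 150 152 153 153]
 [ 59  63  75  87 103 117 124 117  95  81  86  94  99 110 117 120 128 136
  137 140 140 145 146 151]
 [ 65  67  62  69  75  83  95 102  85  65  63  71  75  76  80  90 105 126
  134 137 138 139 138 147]
 [ 84  98  91  83  77  73  70  72  68  60  65  69  67  67  63  66  85 115
  129 133 136 137 138 139]
 [123 134 128 114 104  87  69  62  61  73  92 103 105  99  88  75  88 112
  127 123 125 132 133 137]
 [143 149 148 144 140 123  97  72  78  98 125 138 141 136 123 107  97 114
  116 113 115 120 128 130]
 [151 154 152 151
[... 1061 characters left out ...]
0 153
  149 153 152 153 153 152]
 [ 92  93  92  91  89  90  89  93  95  92  71  57  70  86 114 134 140 146
  148 152 151 153 153 154]
 [ 84  83  86  91  89  92  88  92  93  88  82  80  75  89 103 114 120 133
  140 146 150 152 152 152]
 [ 73  80  80  91  90  91  89  94  90  92  99 105  96  92  94  92  90 112
  129 134 139 144 144 143]
 [ 65  68  79  88  91  89  91  90  92  95 105 117 106  94  85  79  82 101
  119 122 128 130 129 130]
 [ 63  74  83  91  93  94  93  91  93  91  96 102  98  96 101  96  98  99
   99 104 110 118 121 120]]
eye expect (np.float64(303.6801601533547), np.float64(189.8752376745301)) hook (np.float64(303.61360356658975), np.float64(193.077869055917)) 0.10916140448302228
```

The eye's ring is centred at px (303.9,190) and the prediction for directly above the hook was (303.7,189.9), so they line up. I'll lower it.

arm_command:
  plan:
    - [[0, 0, 0.3, 0, 0, 0], [0, 0, 0.6, 0, 0, 0], [0, 0, 0.9, 0, 0, 0], [0, 0, 1.2, 0, 0, 0], [0, 0, 1.2, 0, 0, 0], [0, 0, 1.2, 0, 0, 0]]

```text
t: 6.6
tool_pos: [0.5897, 0.0635, 0.2644]
tool_rot: [-2.182, -2.259, 0.001]
contact_force: [0.4, 0.1, -0.8]
opening: 0.0162
grip_force: 70.2
```

arm_command:
  plan:
    - [[0, 0, 0.3, 0, 0, 0], [0, 0, 0.6, 0, 0, 0], [0, 0, 0.9, 0, 0, 0], [0, 0, 1.2, 0, 0, 0], [0, 0, 1.4, 0, 0, 0], [0, 0, 1.4, 0, 0, 0], [0, 0, 1.4, 0, 0, 0], [0, 0, 1.4, 0, 0, 0]]

```text
t: 7.27
tool_pos: [0.5899, 0.0635, 0.251]
tool_rot: [2.182, 2.26, 0.0]
contact_force: [0.4, -0.7, -1.5]
opening: 0.0164
grip_force: 70.2
```

Run:
```python
from h import *
o=get_obs(); im,D=get_image("scene"); np.savez("pics/s5.npz",im=im,D=D); print(o["tool_pos"],o["contact_force"],o["wrist_torque"],o["tool_pos"][2]-.168)
cv2.imwrite("pics/s5.png",cv2.resize(im[165:245,280:380],None,fx=7,fy=7,interpolation=cv2.INTER_CUBIC))
```

```text
[0.58989827 0.06353964 0.25098504] [ 0.38167248 -0.70945733 -1.50125208] [ 0.03539878 -0.00615945  0.02062645] 0.08298504338554183
```

View pics/s5.png

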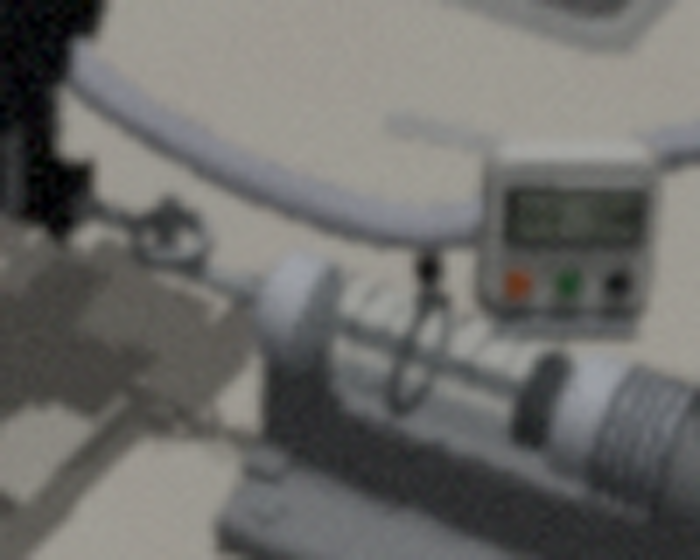

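The pin's tip stands inside the ring at (165,212), so the eye is over the hook with no force on it. The marker ring is centred at about (416,348) and the disc at about (543,398), which puts the draw near 41 mm plus slack. I'll pull in stages.

arm_command:
  plan:
    - [[0.3, 0, 0, 0, 0, 0], [0.6, 0, 0, 0, 0, 0], [0.9, 0, 0, 0, 0, 0], [1.2, 0, 0, 0, 0, 0], [1.5, 0, 0, 0, 0, 0], [1.8, 0, 0, 0, 0, 0], [2, 0, 0, 0, 0, 0], [2, 0, 0, 0, 0, 0], [2, 0, 0, 0, 0, 0], [2, 0, 0, 0, 0, 0]]

```text
t: 8.15
tool_pos: [0.5891, 0.0835, 0.2509]
tool_rot: [2.182, 2.26, -0.0]
contact_force: [-0.5, -3.9, 0.3]
opening: 0.0163
grip_force: 70.2
```

arm_command:
  plan:
    - [[0.3, 0, 0, 0, 0, 0], [0.6, 0, 0, 0, 0, 0], [0.9, 0, 0, 0, 0, 0], [1.2, 0, 0, 0, 0, 0], [1.5, 0, 0, 0, 0, 0], [1.7, 0, 0, 0, 0, 0], [1.8, 0, 0, 0, 0, 0], [1.8, 0, 0, 0, 0, 0], [1.8, 0, 0, 0, 0, 0], [1.8, 0, 0, 0, 0, 0]]

```text
t: 8.98
tool_pos: [0.5884, 0.1015, 0.2508]
tool_rot: [2.182, 2.26, -0.002]
contact_force: [-0.7, -5.8, -0.4]
opening: 0.0161
grip_force: 70.3
```

Run:
```python
from h import *
o=get_obs(); im,D=get_image("scene"); np.savez("pics/s6.npz",im=im,D=D); print(o["tool_pos"],o["contact_force"])
A=np.load("pics/s5.npz")["im"]; d=im.astype(int).max(2)-A.astype(int).max(2)
print(A[205:236,334:366].max(2)); print(im[205:236,334:366].max(2))
```

```text
[0.58839347 0.10148231 0.25076898] [-0.66733322 -5.83994723 -0.40433293]
[[143 146 151 152 145 118  72  54  88 126 149 153 145 126  94 100 102  98
   96  99 101  97  95  91  88  76  64  65  73  86  98  90]
 [142 147 150 151 146 121  81  70  88 120 141 151 147 124  95  90  98  99
   94  97 100  94  96  98  95  77  67  65  77  90 102  91]
 [149 156 152 151 141 105  70  59  70  88 120 149 146 127  90  78  90  85
   82  88  92  88  96 102  90  78  71  71  82  96 101  92]
 [156 156 149 145 138 102  71  69  75  79 117 146 148 133 100  76  72  75
   72  75  73  78  90  92  83  71  66  71  78  91  93  87]
 [157 153 144 143 139 105  75  90 106  99 116 138 139 134 118  93  75  65
   60  56  58  67  73  78  71  61  60  60  69  79  79  74]
 [150 146 148 150 134  99  92 123 131 111 118 129 125 130 133 113  95  75
   66  67  72  78  89  89  80  73  71  72  82  90  92  83]
 [129 131 146 143 122  98 118 144 141 115 116 129 135 148 149 137 111  94
   91  91  95  93  96  96  92  94  91  91  93  95 100  98]
 [101 108 127 123  99 104 133 149 138 114 123 143 152 154 154 139 115 102
  105 107  98  96  94 
[... 6520 characters left out ...]
7  86  73  78  81  82  74  66  66]
 [ 49  49  48  51  51  47  50  51  50  47  53  55  56  62  70  72  82  93
   99 104 107 109 111  99  85  73  73  73  75  72  57  57]
 [ 42  49  48  50  52  46  46  48  49  47  48  49  50  53  56  60  64  74
   78  83  96  97 105 102  92  82  73  73  72  64  49  51]
 [ 48  45  49  44  52  45  47  47  47  48  50  45  52  46  53  52  51  59
   65  67  72  83  96  98  99  98  90  84  81  67  52  47]
 [ 47  48  48  49  46  46  51  47  41  46  44  47  45  47  46  44  51  48
   56  61  58  64  72  83  94  97  97 100  93  78  59  51]
 [ 54  53  48  50  50  54  46  47  48  47  52  47  48  48  46  44  51  45
   49  46  56  55  56  65  72  71  85  93  94  84  65  62]]
```

```bash
cat > along.py <<'E'
from h import *
a=np.array([.0349,-.9994,0]); p0=np.array([.5905,-.001,.072]); n=np.cross(a,[0,0,1])
def s(u,v):
    o,d=ray("scene",u,v); q=o+d*((p0-o)@n)/(d@n); return np.round([(q-p0)@a*1000, q[2]*1000],1)
def disc(f):
    g=np.load(f)["im"].max(2)
    m=np.zeros(g.shape,np.uint8); m[209:233,340:362]=g[209:233,340:362]<72
    n_,l,st,c=cv2.connectedComponentsWithStats(cv2.morphologyEx(m,cv2.MORPH_OPEN,np.ones((3,3),np.uint8))); k=1+st[1:,4].argmax(); return st[k],c[k]
E
python3 - <<'E'
from along import *
for f in ("pics/s5.npz","pics/s6.npz"):
    st,c=disc(f); print(st,c,s(*c))
print("ring",s(339.5,215),"disc rest/now by eye",s(356.3,222),s(344.3,217))
E
```

```text
[353 217   7  12  52] [356.03846154 222.80769231] [131.8  71.8]
[340 212   9  12  71] [344.04225352 217.71830986] [102.9  73.1]
ring [91.6 75.9] disc rest/now by eye [132.1  74.4] [103.4  75.4]
```

arm_command:
  plan:
    - [[0.2, 0, 0, 0, 0, 0], [0.4, 0, 0, 0, 0, 0], [0.6, 0, 0, 0, 0, 0], [0.8, 0, 0, 0, 0, 0], [1.0, 0, 0, 0, 0, 0], [1.1, 0, 0, 0, 0, 0], [1.1, 0, 0, 0, 0, 0], [1.1, 0, 0, 0, 0, 0], [1.1, 0, 0, 0, 0, 0]]

```text
t: 9.78
tool_pos: [0.588, 0.1122, 0.2507]
tool_rot: [2.182, 2.26, -0.003]
contact_force: [-1.7, -8.0, 1.3]
opening: 0.0162
grip_force: 70.3
```

Run:
```python
from along import *
o=get_obs(); im,D=get_image("scene"); np.savez("pics/s7.npz",im=im,D=D); i2,_=get_image("side"); print(o["tool_pos"],o["contact_force"])
A=np.load("pics/s5.npz")["im"]
q=lambda x:cv2.resize(x[195:235,325:365],None,fx=10,fy=10,interpolation=cv2.INTER_CUBIC)
cv2.imwrite("pics/s7.png",np.hstack([q(A),q(im)]))
for z in (0,): print([s(u,v) for u,v in [(339.5,214),(339.5,215),(339.5,216),(340.5,215)]])
```

```text
[0.58798031 0.11219877 0.25068555] [-1.70682153 -7.97344379  1.2887963 ]
[array([91.4, 78.7]), array([91.6, 75.9]), array([91.9, 73. ]), array([94., 77.])]
```

View pics/s7.png

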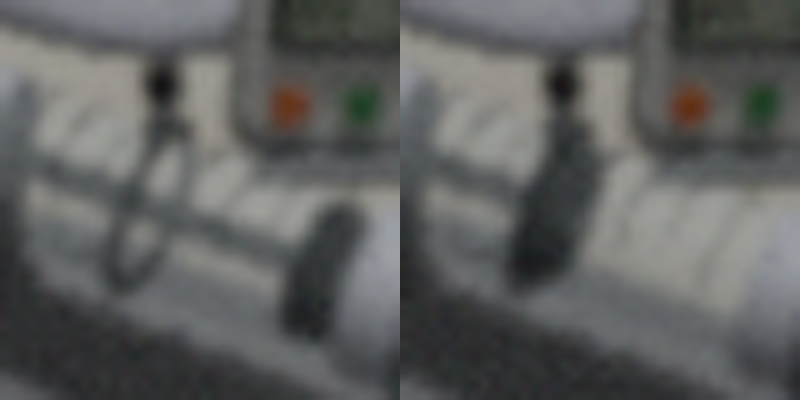

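In the picture the drawn disc (right half) fills the marker ring, spanning x 510–603 against a ring centre of about (150+400, 204). The estimates put it 0–2 mm short, so I'll pull 0.8 mm more and settle.

arm_command:
  plan:
    - [[0.05, 0, 0, 0, 0, 0], [0.08, 0, 0, 0, 0, 0], [0.08, 0, 0, 0, 0, 0], [0.08, 0, 0, 0, 0, 0], [0.08, 0, 0, 0, 0, 0], [0.08, 0, 0, 0, 0, 0], [0.08, 0, 0, 0, 0, 0], [0.08, 0, 0, 0, 0, 0], [0.08, 0, 0, 0, 0, 0], [0.08, 0, 0, 0, 0, 0]]

```text
t: 10.72
tool_pos: [0.588, 0.1129, 0.2507]
tool_rot: [2.182, 2.259, -0.003]
contact_force: [-1.4, -7.0, 0.1]
opening: 0.0159
grip_force: 70.3
```

Run:
```python
from along import *
o=get_obs(); im,D=get_image("scene"); print(o["tool_pos"],o["contact_force"],o["grip_force"])
A=np.load("pics/s5.npz")["im"].max(2).astype(np.float32); B=np.load("pics/s6.npz")["im"].max(2).astype(np.float32); C=im.max(2).astype(np.float32)
# newly dark pixels (disc at new place) against rest, lightened pixels (disc's rest place)
for N in (B,C):
    d=np.clip(A-N,0,None); d[d<12]=0; r=np.s_[200:232,328:366]
    vv,uu=np.mgrid[r]; w=d[r]; 
    w2=np.clip(N-A,0,None)[r]; w2[w2<12]=0
    print("new",s((uu*w).sum()/w.sum(),(vv*w).sum()/w.sum()),"rest",s((uu*w2).sum()/w2.sum(),(vv*w2).sum()/w2.sum()))
```

```text
[0.58795534 0.11286253 0.25070252] [-1.42548916 -6.95096073  0.09201346] 70.28077483177185
new [104.5  76.5] rest [130.9  76.3]
new [93.6 75.8] rest [128.5  76.2]
```

```bash
python3 -c "
from station import *
print(finish_job())"
```

```text
the job is handed in; nothing more can be done
None
```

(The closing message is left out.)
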